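# Back the shell turntable off one to three teeth

## Robot

A 6-joint arm with a two-finger parallel gripper is mounted at the origin on the work surface. World frame = base frame: x ahead of the robot, y to its left, z up, the work surface at z = 0. Lengths are in mm, angles in rad, forces in N, time in s.
With the tool pointing down it reaches from about 225 to 725 mm from the base axis. Payload 3.1 kg.
Tool frame: the origin (TCP) lies midway between the tips of the shut fingers; the grasp point (between the pads) lies 19 mm behind it; z points along the fingers, y is the direction in which the jaws open and shut (so a half turn about z gives the same grasp; the last joint's range is limited). The gripper opens to 85 mm and grips with 20 to 120 N. Pads are 22 mm wide; open, the fingers measure 114 mm over their backs; the gripper's body (76 mm by 85 mm) begins 54 mm behind the grasp point. The pads swing forward as they close: fully open they stand 13 mm farther back than shut.
Start: joints at [1.067, 0.048, 0.099, 1.622, 0, 1.443], TCP at [192.69, 488.352, 231.312] pointing down, gripper open.
Joint ranges: [-2.91, 2.91], [-0.99, 1.94], [-1.21, 1.42], [-2.12, 2.29], [-1.49, 1.47], [-3.14, 3.14]. Speed limits (rad/s): [2.79, 2.79, 3.14, 3.14, 3.14, 3.14].

## Interface

Orientations are given as a rotation vector (axis times angle).
In Python, from workcell import manip gives the robot as it stands.
- The arm moves only by the tool send_rows, never from a script. Its argument "rows" is text: rows parted by semicolons, each of 4 numbers parted by spaces: the shift along the tool's x, y, z in m, then the turn about the tool's z in degrees. In form: x y z roll; .... A call has exactly 8 rows; each row is the pose to reach, as a shift and turn from the pose commanded when the call began, along the tool's axes at that moment; what a row does not reach only later rows make up. A row lasts 1/10 s, in which the tool goes at most 50 mm and 8.59 degrees, less where a joint would pass 70% of its speed; a pose out of reach is approached as far as the arm can. A call with a gripper value outside its range is refused whole. "hand" is the opening, from 0 (shut) to 1 (fully open), set as the call begins (left out, the last holds). The fingers move at their own pace and stop on an object; "force" is the grip in N (left out, the last holds). Time passes only in rows, so rows that repeat a pose let the fingers close, or fill a call up. It gives the time, the measured TCP pose, the force and the opening at its end, in the units of the state.
- manip.get_obs(): the state, without advancing time (a new reading comes with each control period).
- manip.snapshot(name): name is "scene" or "top" or "wrist"; returns the picture (400x640x3 uint8, red, green, blue); there is no depth.
- manip.camera_params(name): a dict with "K" (3x3 intrinsics, pixels), "R" (3x3) and "t" (3): a world point X has camera coordinates R X + t. Camera axes: x right, y down, z forward; pixel columns grow to the right and rows downward; lengths in mm; the calibration is good to about 2 mm. A picture is of the moment at which its call begins: read the wrist's pose just before it. camera_params takes no time and is no camera call; for the wrist camera it gives the pose at the moment of the call.
- manip.hand_in(): hands the job in, once; it reports no verdict.
The state is a dict: "time_s": time; "joints": joint angles; "joint_velocities": joint speeds; "joint_torque": joint torques, N m; "position": TCP position; "eef_rot": TCP orientation; "contact_force": force on the tool from outside, world axes, zero at the start; "wrist_torque": the same for the moment, N m; "opening": finger opening in mm.
Only numpy, scipy, OpenCV 4.12 (cv2) and the standard library are available. Lean on these libraries where they do the work, as an engineer would, in place of code of your own. Each camera call takes 0.05 s, during which the arm holds its last target.

## Task

The drum shell on the indexing turntable has been turned on past its fitted tube lug. Throw the holding pawl over clear of the ratchet teeth, turn the shell backwards (clockwise from above) until the fitted tube lug stands at the pointer again, then flip the pawl back down so that it sits fully in its tooth gap and holds the shell there. Leave the other things on the bench alone.

Things in the scene. Friction and masses are not known exactly. Their poses are not given: they have to be found in the camera images.
- jig: Fixed base of the indexing turntable: grey-faced board 280 x 280 mm, its top 22 mm above the bench. Origin at the centre of its underside, on the turntable's vertical axis; x, y along the board's edges, z up. On it turns a steel ratchet plate, radius 126 mm, top 38 mm above the bench, with 12 saw teeth 10 mm high round its rim (104 to 126 mm from the axis).
- stud (a point): Top of the stud with the wing nut (45 mm across), on the turning axis, 188 mm above the bench. It holds a wooden bar down on a bare wooden drum shell (152 mm outside diameter, wall 7 mm, from 50 to 130 mm above the bench) that stands on the ratchet plate. Shell, bar, lug and ratchet plate turn as one.
- turntable (a joint): Angle of ratchet plate and shell, rad: 0 = fitted lug exactly at the pointer; positive = counter-clockwise from above = forward. Starts 0.6 to 1.75. Backwards (clockwise) is blocked by the pawl when down. Tooth pitch 0.524. Stays where left (0.15 N m friction). The pawl drops fully in from -0.045 to +0.05; below that it lands on a tooth, above that on the foot of a ramp.
- pawl (a joint): Pawl angle about its level pin, rad. 0 = down in a tooth gap, thumb lever upright; 0.1 = nose on top of a tooth; 1.8 = thrown over against its back stop, thumb lever lying about level, nose bar upright, leaning 0.23 past vertical. Weighs about 0.18 kg and swings freely: beyond 1.0 it tips over by its own weight, below 0.75 it falls back in. Starts down on the teeth.
- pointer (a point): Tip of the brass pointer fixed to the middle of the board's -x edge, 105 mm from the turning axis, 55 mm above the bench (its bracket is 22 mm wide and reaches 57 mm above the bench). The lug must stand at it.
- lug (a point): Middle of the fitted tube lug, the only lug on the shell: an upright bright tube 14 mm thick (end collars 18 mm), from 56 to 124 mm above the bench, held off the shell by two studs. This point lies 91 mm from the turning axis, 90 mm above the bench. The other lug places are bare pairs of holes.
- bar_end_1 (a point): One end of the wooden hold-down bar across the shell's top (200 mm long, 28 mm wide, from 130 to 150 mm above the bench): centre of the end face, 100 mm from the turning axis, 140 mm above the bench; seen from above 90 degrees clockwise of the lug. Pushing the side of the bar out here turns the turntable.
- bar_end_2 (a point): The other end of the same hold-down bar, 90 degrees counter-clockwise of the lug seen from above.
- pawl_pin (a point): Centre of the pawl's level pin, at x +96, y +115 mm in the jig's frame, 62 mm above the bench, between two bracket cheeks that reach 72 mm above the bench. The pin runs along the jig's y axis.
- pawl_nose (a point): Foot of the pawl's nose, at the end of the nose bar (16 mm wide, 10 mm thick), 96 mm from the pin. Pawl down: the bar runs level from the pin towards the jig's -x, its top 62 mm above the bench, and the nose reaches down between the teeth. Thrown over: the bar stands upright, to about 160 mm above the bench; pushing it towards the jig's -x brings the pawl back down.
- pawl_thumb (a point): Centre of the cross knob (20 mm thick, 26 mm long along the pin) on the pawl's thumb lever, 60 mm from the pin. The lever is 10 mm thick, 16 mm wide, square to the nose bar. Pawl down: knob straight above the pin, 122 mm above the bench; pushing lever or knob towards the jig's +x lifts the nose and throws the pawl over. Thrown over: the lever lies about level towards +x.
- parts_box: Bystander: closed green steel parts box with two toggle latches, 204 x 119 x 80 mm plus a carrying handle 22 mm high; origin at the centre of its underside.
- spare_lug: Bystander: loose spare tube lug lying on its two feet, 68 mm long, 32 mm high; origin under its middle.
- tension_rod: Bystander: loose zinc tension rod with a square head, 120 mm long, 14 mm high; origin under its middle.
- spacer: Bystander: flat aluminium lug spacer, 72 x 24 x 9 mm; origin under its middle.

How it is judged (in metres and radians):
On the way, in this order (a step that is already met when the one before it is completed fails the run):
1. the pawl has been thrown clear of the ratchet teeth (value of joint pawl above 1.2 rad), for 0.2 s.
2. with the pawl clear, the shell has been turned back to the pointer (value of joint turntable below 0.12 rad and value of joint pawl above 0.9 rad), for 0.1 s.
At the end, for the whole second after the job is handed in: The fitted lug stands at the pointer within 0.09 rad (about 8 mm), the pawl is down in the tooth gap (its angle below 0.05 rad), and turntable and pawl are at rest (value of joint turntable between -0.09 and 0.09 rad and value of joint pawl below 0.05 rad and velocity of joint turntable between -0.05 and 0.05 rad/s and velocity of joint pawl between -0.1 and 0.1 rad/s); the robot touches nothing.
It fails at once if a bystander (parts box, spare lug, tension rod, spacer) is shifted by more than 20 mm (distance of any of parts_box, spare_lug, tension_rod, spacer from where it was at the start of the episode above 0.02 m).
It also fails if it takes over 67 s, if anything falls off the work surface, if the arm or the gripper's body presses on something with over 40 N, if the wrist force passes 120 N, or if a joint passes its speed limit or range.

## Working session

There is one attempt and no reset: what is moved stays moved. The work goes in short steps, Python scripts to look and compute and a tool call to move; the robot and the scene stay as the last step left them, time stands still between calls to the robot, and variables do not carry over. Pictures are saved under pics/ and viewed, and the job is handed in when it is done.

Besides the shell and the picture viewer there is one more tool, called after "Request:" as name(argument=value, ...) on one line, values as JSON. send_rows: Moves the arm, as the interface text tells. Its arguments: {"type":"object","properties":{"rows":{"type":"string"},"hand":{"type":"number"},"force":{"type":"number"}},"required":["rows"]}

```bash
mkdir -p pics
python3 - <<'E'
from workcell import manip
import cv2,json
for n in ("scene","top"):
    p=manip.camera_params(n); print(n,{k:v.tolist() for k,v in p.items()} if hasattr(p['K'],'tolist') else p)
    cv2.imwrite(f"pics/{n}0.png",manip.snapshot(n)[:,:,::-1])
o=manip.get_obs(); print(o)
E
```

```text
scene {'K': [[407.0904796837513, 0.0, 317.6385400630115], [0.0, 407.0904796837513, 203.15845627992064], [0.0, 0.0, 1.0]], 'R': [[0.7893381250427431, 0.6139077162939693, 0.007914558024946162], [0.4481272458694574, -0.5672767008871772, -0.6909262740264078], [-0.4196752266496817, 0.5489211787727664, -0.722881901579542]], 't': [-468.5467318945852, -168.9925904989435, 1166.2735479172393]}
top {'K': [[442.1370635128527, 0.0, 318.6967041861466], [0.0, 442.1370635128527, 202.3857156669234], [0.0, 0.0, 1.0]], 'R': [[0.005641530413620997, -0.999798236631487, 0.019278463713716804], [-0.9948076182623029, -0.007570361987614624, -0.10149134084571354], [0.10161680855978755, -0.018605796084698586, -0.9946496109536153]], 't': [-5.75675257013337, 574.1453858875418, 947.1461348544401]}
{'time_s': 0.1, 'joints': array([1.06716901e+00, 4.86972882e-02, 9.77564537e-02, 1.62198684e+00,
       1.56199576e-06, 1.44301967e+00]), 'joint_velocities': array([-0.00033356,  0.0001729 ,  0.0044591 , -0.00121891, -0.00201779,
        0.00062024]), 'joint_torque': array([ 3.58179699e-03, -3.39851296e+01,  3.20935249e+01,  1.57903862e-02,
        2.37474194e-05, -1.97127967e-06]), 'position': array([192.44372512, 487.87239393, 230.22446133]), 'eef_rot': array([-0.58679178, -3.08562845,  0.00318102]), 'contact_force': array([ 0.27562169, -0.42824666, -0.44944943]), 'wrist_torque': array([-0.03441255, -0.04344935,  0.05026151]), 'opening': 85.54809322917203}
```

View pics/scene0.png

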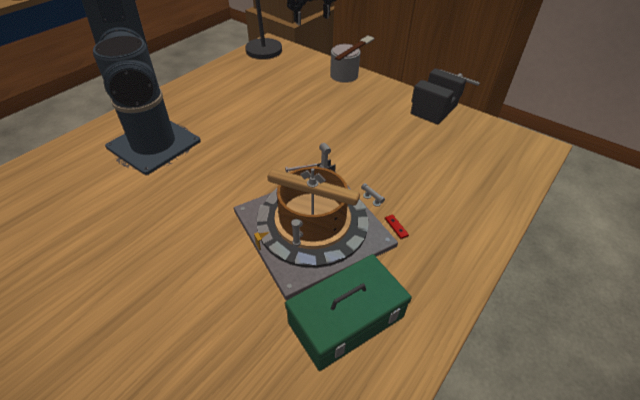

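View pics/top0.png

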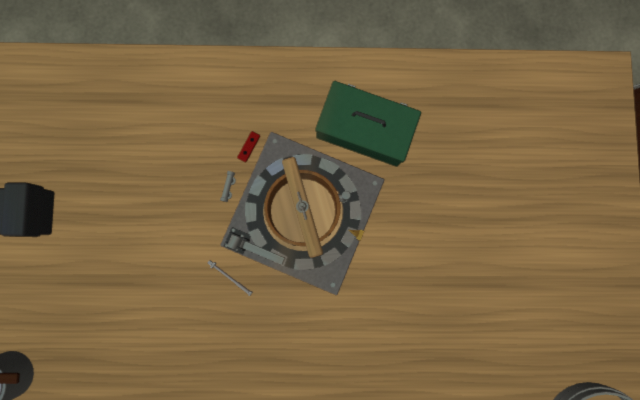

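Run:
```python
import cv2
a=cv2.imread('pics/top0.png')[110:310,190:430]; cv2.imwrite('pics/topc.png',cv2.resize(a,None,fx=3.3,fy=3,interpolation=2)[:600])
a=cv2.imread('pics/scene0.png')[130:330,220:420]; cv2.imwrite('pics/scenec.png',cv2.resize(a,None,fx=3,fy=3,interpolation=2))
```

```text
(no output)
```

View pics/topc.png

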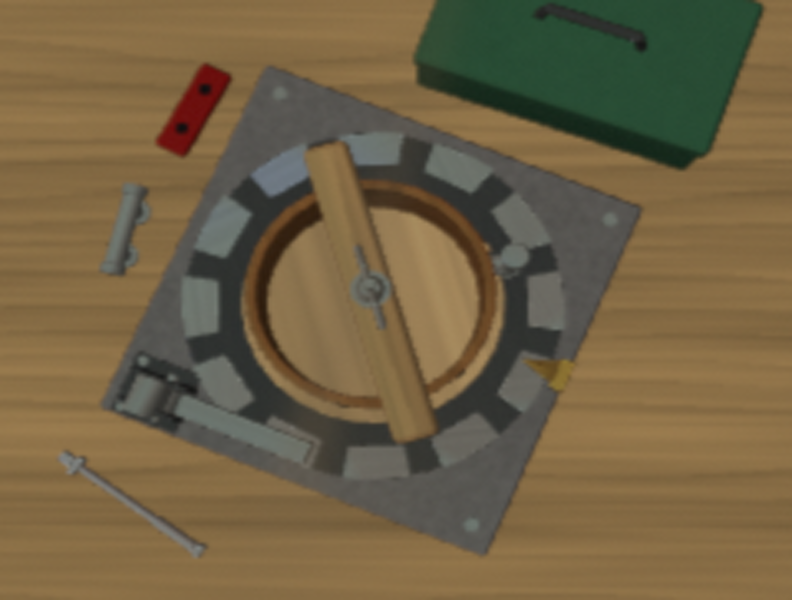

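View pics/scenec.png

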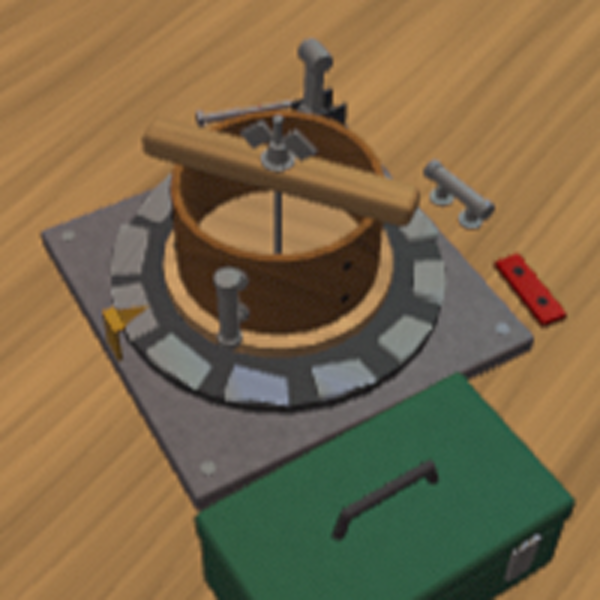

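```bash
cat > h.py <<'E'
import numpy as np
from workcell import manip
def proj(cam,X):
    p=manip.camera_params(cam); K,R,t=[np.array(p[k],float) for k in 'KRt']
    c=K@(R@np.asarray(X,float)+t.ravel()); return c[:2]/c[2]
def jig(q,P):
    x,y,a=q[:3]; c,s=np.cos(a),np.sin(a); return np.array([x+c*P[0]-s*P[1],y+s*P[0]+c*P[1],P[2]])
E
cat > fit.py <<'E'
from h import *
from scipy.optimize import least_squares
T=lambda u,v:(190+u/3.3,110+v/3.); S=lambda u,v:(220+u/3.,130+v/3.)
L=[('top',(140,-140,22),T(268,66)),('top',(-140,-140,22),T(640,208)),('top',(-140,140,22),T(487,553)),('top',(140,140,22),T(103,405)),
('top',(-105,0,55),T(525,362)),('top',(0,0,188),T(370,288)),('top',(96,115,130),T(148,393)),
('scene',(-140,140,22),S(43,235)),('scene',(-140,-140,22),S(200,503)),('scene',(140,-140,22),S(532,345)),('scene',(0,0,188),S(279,118)),('scene',(96,115,122),S(314,50)),
('scene',(-105,0,55),S(143,308)),
('top','lug',T(516,257)),('scene','lug',S(230,275)),('top','b1',T(328,145)),('top','b2',T(415,438))]
def res(q):
    r=[]
    for c,P,px in L:
        th=np.pi+q[3]
        if P=='lug': P=(91*np.cos(th),91*np.sin(th),124)
        elif P=='b1': P=(97*np.cos(th-np.pi/2),97*np.sin(th-np.pi/2),150)
        elif P=='b2': P=(97*np.cos(th+np.pi/2),97*np.sin(th+np.pi/2),150)
        r.append(proj(c,jig(q,P))-px)
    return np.array(r)
s=least_squares(lambda q:res(q).ravel(),[560,30,1.2,0.9],x_scale=[100,100,1,1],loss='soft_l1')
print(s.x); print(np.round(res(s.x),1))
for n,P in dict(pin=(96,115,62),thumb=(96,115,122),ptr=(-105,0,55),nose=(0,115,62)).items(): print(n,jig(s.x,P))
E
python3 fit.py
```

```text
[555.33409646  30.97907236   1.17781865   0.63166936]
[[ -0.3  -2. ]
 [  1.7  -1.3]
 [  0.2   0.6]
 [ -1.2  -0.1]
 [ -0.4  -1.8]
 [  0.3  -2.3]
 [ -0.1   0.5]
 [ -1.5  -1.8]
 [ -1.3  -0.7]
 [  1.7  -2.8]
 [ -0.2   0. ]
 [ -0.1   2.3]
 [  2.5  -1. ]
 [  1.    0.8]
 [ -3.1  -0. ]
 [ 25.   96.5]
 [-24.3 -98.5]]
pin [485.86253162 163.69946145  62.        ]
thumb [485.86253162 163.69946145 122.        ]
ptr [515.12531232 -66.01708054  55.        ]
nose [449.1002147   75.01726451  62.        ]
```

```bash
sed -i "s/'b1',T(328,145)/'b1',T(415,438)/;s/'b2',T(415,438)/'b2',T(328,145)/" fit.py; python3 fit.py
python3 - <<'E'
from h import *
from scipy.spatial.transform import Rotation as R
o=manip.get_obs(); print(R.from_rotvec(o['eef_rot']).as_matrix().round(3))
E
```

```text
[554.31061449  31.13110453   1.17665838   0.67156521]
[[-0.3 -1.5]
 [ 1.6 -0.8]
 [-0.   1.1]
 [-1.3  0.2]
 [-0.5 -1.3]
 [ 0.2 -1.8]
 [-0.3  0.9]
 [-1.7 -2.1]
 [-1.7 -1.1]
 [ 1.4 -3. ]
 [-0.6 -0.2]
 [-0.3  2.1]
 [ 2.1 -1.3]
 [ 0.5 -0.4]
 [-1.8  0.2]
 [ 0.4 -1.1]
 [ 0.1  0.1]]
pin [484.99308813 163.93201017  62.        ]
thumb [484.99308813 163.93201017 122.        ]
ptr [513.98931554 -65.81832997  55.        ]
nose [448.12790052  75.2925272   62.        ]
[[-0.93   0.367 -0.001]
 [ 0.367  0.93  -0.002]
 [ 0.    -0.002 -1.   ]]
```

```bash
cat >> h.py <<'E'
from scipy.spatial.transform import Rotation as Ro
Q=[554.3,31.1,1.1767]
def go(*targets):
    o=manip.get_obs(); M=Ro.from_rotvec(o['eef_rot']).as_matrix(); p=o['position']
    ang=np.arctan2(M[1,1],M[0,1])-Q[2]
    c,s=np.cos(Q[2]),np.sin(Q[2]); d=p-[Q[0],Q[1],0]
    print('t',o['time_s'],'jig pos',[round(c*d[0]+s*d[1],1),round(-s*d[0]+c*d[1],1),round(p[2],1)],'ty ang in jig',round(ang,3),'F',o['contact_force'].round(1),'open',round(o['opening'],1))
    for T in targets: print(T,'shift mm',(M.T@(jig(Q,T)-p)).round(1))
E
python3 -c "
from h import *
go((45,115,200),(45,115,93),(140,115,93))"
```

```text
t 0.1 jig pos [np.float64(282.8), np.float64(509.5), np.float64(230.2)] ty ang in jig 0.018 F [ 0.3 -0.4 -0.4] open 85.5
(45, 115, 200) shift mm [-390.1 -244.9   30.6]
(45, 115, 93) shift mm [-390.1 -244.7  137.6]
(140, 115, 93) shift mm [-391.9 -149.7  137.4]
```

Request:
send_rows(rows="-0.035 -0.022 0.003 1; -0.070 -0.044 0.006 1; -0.105 -0.066 0.009 1; -0.140 -0.088 0.012 1; -0.175 -0.110 0.015 1; -0.21 -0.132 0.018 1; -0.25 -0.155 0.021 1; -0.29 -0.18 0.024 1", hand=0, force=40)

```text
time_s: 0.9
position: [396.9, 213.0, 206.8]
eef_rot: [-0.613, -3.081, 0.0]
contact_force: [0.2, 0.8, -0.1]
opening: 0.1
```

```bash
python3 -c "
from h import *
go((45,115,200),(45,115,93),(140,115,93))"
```

```text
t 0.9 jig pos [np.float64(107.5), np.float64(215.2), np.float64(206.8)] ty ang in jig 0.001 F [ 0.2  0.8 -0.1] open 0.1
(45, 115, 200) shift mm [-100.1  -62.7    6.7]
(45, 115, 93) shift mm [-100.1  -62.7  113.7]
(140, 115, 93) shift mm [-100.2   32.3  113.7]
```

Request:
send_rows(rows="-0.035 -0.025 0 0; -0.070 -0.045 0 0; -0.1 -0.063 0.005 0; -0.1 -0.063 0.035 0; -0.1 -0.063 0.065 0; -0.1 -0.063 0.095 0; -0.1 -0.063 0.114 0; -0.1 -0.063 0.114 0")

```text
time_s: 1.7
position: [461.1, 117.5, 89.1]
eef_rot: [-0.612, -3.073, 0.004]
contact_force: [-1.3, 0.1, 0.1]
opening: -0.0
```

```bash
python3 -c "
from h import *
go((170,115,93))
import cv2
cv2.imwrite('pics/s1.png',cv2.resize(manip.snapshot('scene')[110:310,200:440,::-1],None,fx=3,fy=3))"
```

```text
t 1.7 jig pos [np.float64(44.0), np.float64(119.2), np.float64(89.1)] ty ang in jig 0.001 F [-1.3  0.1  0.1] open -0.0
(170, 115, 93) shift mm [ -4.2 126.   -4.5]
```

View pics/s1.png

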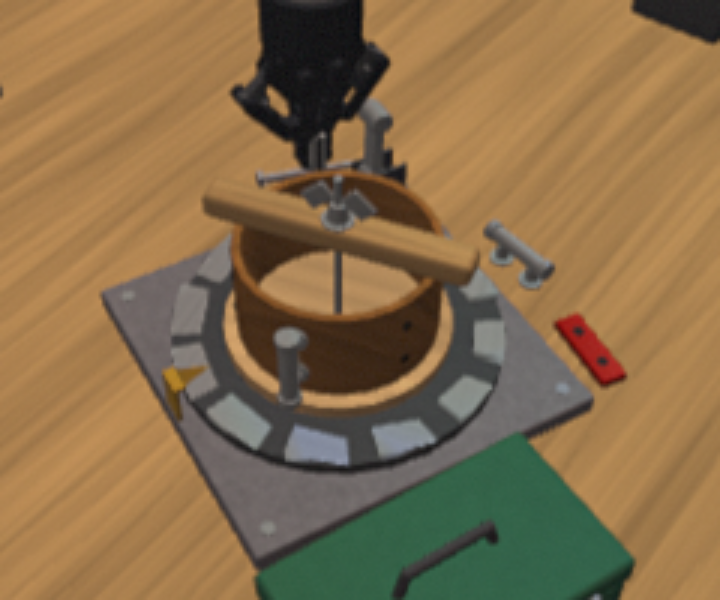

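Request:
send_rows(rows="-0.003 0.015 -0.007 0; -0.003 0.030 -0.007 0; -0.003 0.045 -0.007 0; -0.003 0.060 -0.007 0; -0.003 0.075 -0.007 0; -0.003 0.090 -0.007 0; -0.003 0.110 -0.007 0; -0.003 0.130 -0.007 0")

```text
time_s: 2.55
position: [517.6, 238.5, 100.1]
eef_rot: [-0.613, -3.081, -0.0]
contact_force: [-0.2, 0.5, -0.4]
opening: -0.0
```

```bash
python3 -c "
from h import *
go((170,115,93))
import cv2
cv2.imwrite('pics/s2.png',cv2.resize(manip.snapshot('scene')[110:310,200:440,::-1],None,fx=3,fy=3))"
```

```text
t 2.55 jig pos [np.float64(177.4), np.float64(113.6), np.float64(100.1)] ty ang in jig 0.001 F [-0.2  0.5 -0.4] open -0.0
(170, 115, 93) shift mm [ 1.4 -7.4  7.1]
```

View pics/s2.png

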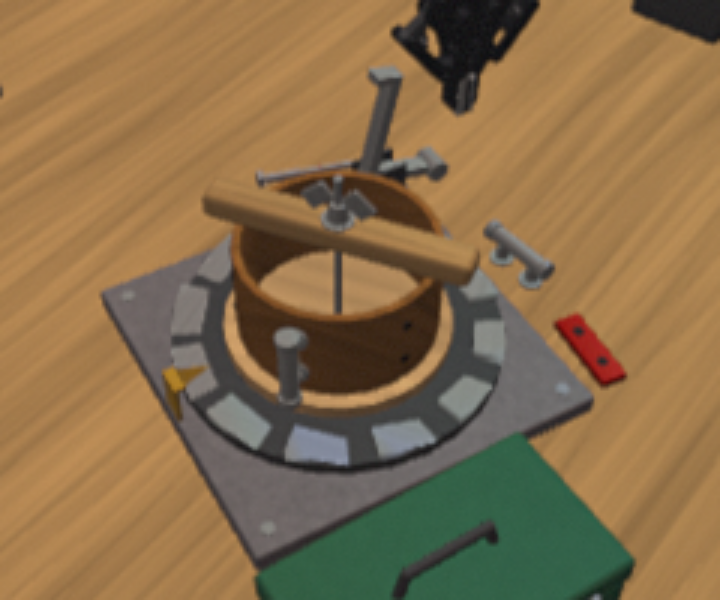

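Request:
send_rows(rows="0 0.005 -0.030 -5; 0 0 -0.070 -10; 0 -0.03 -0.105 -15; 0 -0.07 -0.11 -20; -0.010 -0.11 -0.11 -25; -0.02 -0.15 -0.11 -30; -0.03 -0.19 -0.11 -35; -0.042 -0.234 -0.11 -38.4", hand=0.55)

```text
time_s: 3.4
position: [466.1, 3.9, 210.5]
eef_rot: [-0.44, 3.11, 0.0]
contact_force: [2.0, -0.8, -0.4]
opening: 46.9
```

```bash
python3 -c "
from h import *
go((92*np.cos(2.242),92*np.sin(2.242),122))
import cv2
print(manip.camera_params('wrist'))
cv2.imwrite('pics/w3.png',manip.snapshot('wrist')[:,:,::-1])"
```

```text
t 3.4 jig pos [np.float64(-59.0), np.float64(71.0), np.float64(210.5)] ty ang in jig 0.675 F [ 2.  -0.8 -0.4] open 46.9
(np.float64(-57.2174681926741), np.float64(72.04277433317188), 122) shift mm [-0.2  2.  88.5]
{'K': array([[339.98464791,   0.        , 324.6753034 ],
       [  0.        , 339.98464791, 197.98070829],
       [  0.        ,   0.        ,   1.        ]]), 'R': array([[-2.76671352e-01,  9.60964572e-01, -2.32649532e-04],
       [ 9.23277196e-01,  2.65887898e-01,  2.77241493e-01],
       [ 2.66481111e-01,  7.64899786e-02, -9.60800240e-01]]), 't': array([ 125.28311576, -463.23202765,  234.24303867])}
```

View pics/w3.png

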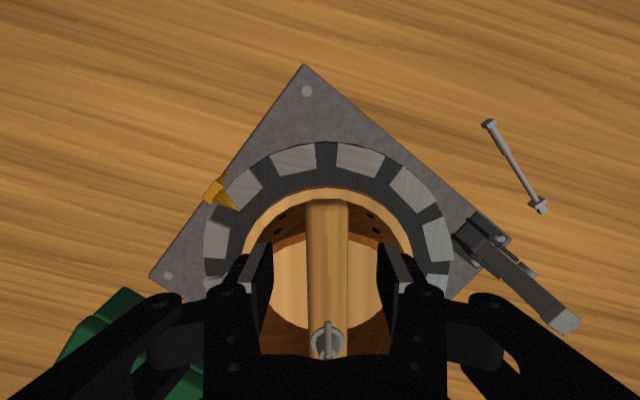

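Request:
send_rows(rows="0 0.001 0.02 0; 0 0.001 0.04 0; 0 0.001 0.06 0; 0 0.001 0.075 0; 0 0.001 0.086 0; 0 0.001 0.088 0; 0 0.001 0.088 0; 0 0.001 0.088 0")

```text
time_s: 4.25
position: [466.8, 5.7, 123.3]
eef_rot: [-0.434, 3.11, -0.001]
contact_force: [0.1, -0.7, 0.8]
opening: 46.8
```

```bash
python3 -c "
from h import *
o=manip.get_obs()
go()
M=Ro.from_rotvec(o['eef_rot']).as_matrix(); p=o['position']
for k in range(1,9):
  b=np.pi/2+0.672-0.672*k/8; print((M.T@(jig(Q,(92*np.cos(b),92*np.sin(b),122))-p)).round(1))
import cv2
cv2.imwrite('pics/w4.png',manip.snapshot('wrist')[:,:,::-1])"
```

```text
t 4.25 jig pos [np.float64(-57.1), np.float64(71.1), np.float64(123.3)] ty ang in jig 0.671 F [ 0.1 -0.7  0.8] open 46.8
[0.5 8.1 1.3]
[-0.4 15.8  1.3]
[-2.  23.4  1.3]
[-4.3 30.8  1.3]
[-7.1 37.9  1.3]
[-10.5  44.9   1.3]
[-14.6  51.5   1.3]
[-19.1  57.7   1.3]
```

View pics/w4.png

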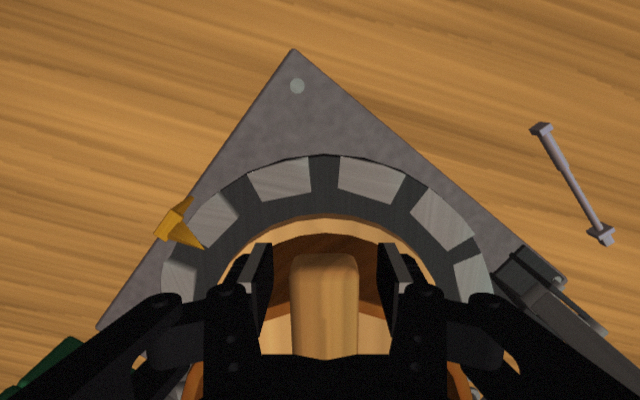

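Request:
send_rows(rows="0 0 0.001 0; 0 0 0.001 0; 0 0 0.001 0; 0.0005 0.008 0.001 4.8; -0.0004 0.0158 0.001 9.6; -0.002 0.0234 0.001 14.4; -0.0043 0.0308 0.001 19.2; -0.0043 0.0308 0.001 19.2", hand=0.38)

```text
time_s: 5.1
position: [461.9, 36.9, 121.5]
eef_rot: [0.09, 3.14, 0.0]
contact_force: [-0.8, -0.3, 0.5]
opening: 32.5
```

```bash
python3 -c "
from h import *
o=manip.get_obs()
go()
M=Ro.from_rotvec(o['eef_rot']).as_matrix(); p=o['position']
for b in (1.9,1.82,1.73,1.65,1.571,1.54,1.51):
  print(b-1.571,(M.T@(jig(Q,(92*np.cos(b),92*np.sin(b),122))-p)).round(1))
"
```

```text
t 5.1 jig pos [np.float64(-30.1), np.float64(87.6), np.float64(121.5)] ty ang in jig 0.337 F [-0.8 -0.3  0.5] open 32.5
0.32899999999999996 [-0.6  0.2 -0.5]
0.2490000000000001 [-1.   7.5 -0.5]
0.15900000000000003 [-2.1 15.7 -0.5]
0.07899999999999996 [-3.7 22.9 -0.5]
0.0 [-5.8 29.8 -0.5]
-0.030999999999999917 [-6.8 32.5 -0.5]
-0.06099999999999994 [-7.8 35.1 -0.5]
```

Request:
send_rows(rows="-0.001 0.0075 0 4.8; -0.002 0.0157 0 9.6; -0.003 0.020 0 12; -0.004 0.0245 0 15; -0.005 0.0275 0 17.5; -0.006 0.0298 0 19.2; -0.006 0.0315 0 20; -0.006 0.0315 0 20")

```text
time_s: 5.9
position: [469.6, 67.3, 121.3]
eef_rot: [0.633, 3.077, -0.0]
contact_force: [0.1, -0.8, 1.1]
opening: 32.4
```

```bash
python3 -c "
from h import *
go()
import cv2
cv2.imwrite('pics/w5.png',manip.snapshot('wrist')[:,:,::-1])
a=manip.snapshot('scene')[:,:,::-1]
cv2.imwrite('pics/s5.png',cv2.resize(a[110:310,200:440],None,fx=3,fy=3,interpolation=2))
go()
"
```

```text
t 5.9 jig pos [np.float64(0.9), np.float64(92.1), np.float64(121.3)] ty ang in jig -0.012 F [ 0.1 -0.8  1.1] open 32.4
t 6.0 jig pos [np.float64(0.9), np.float64(92.1), np.float64(121.3)] ty ang in jig -0.012 F [-0.3 -0.8  1. ] open 32.2
```

View pics/w5.png

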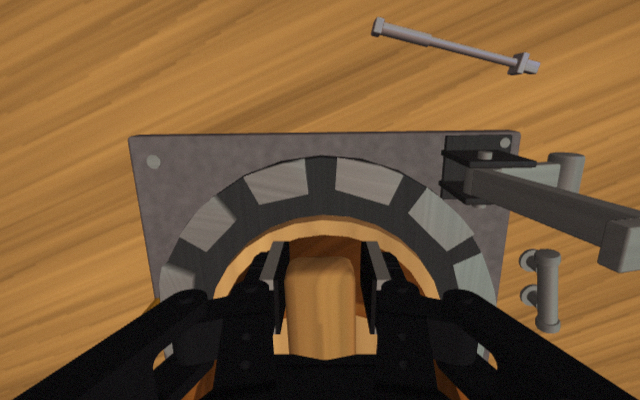

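View pics/s5.png

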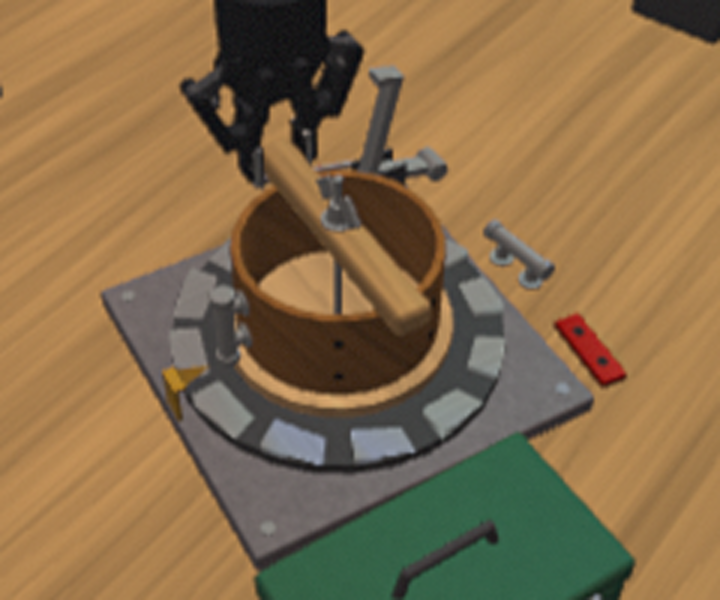

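```bash
python3 - <<'E'
import cv2
a=cv2.imread('pics/w5.png')
cv2.imwrite('pics/w5b.png',cv2.resize(a[240:370,240:410],None,fx=4.5,fy=4.5,interpolation=2))
cv2.imwrite('pics/w5c.png',cv2.resize(a[110:180,120:540],None,fx=1.9,fy=4,interpolation=2))
E
cat >> h.py <<'E'
def unproj(cam,px,z,p=None):
    p=p or manip.camera_params(cam); K,R,t=[np.array(p[k],float) for k in 'KRt']
    C=-R.T@t.ravel(); d=R.T@np.linalg.solve(K,[px[0],px[1],1.]); return C+d*(z-C[2])/d[2]
E
```

```text
(no output)
```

View pics/w5b.png

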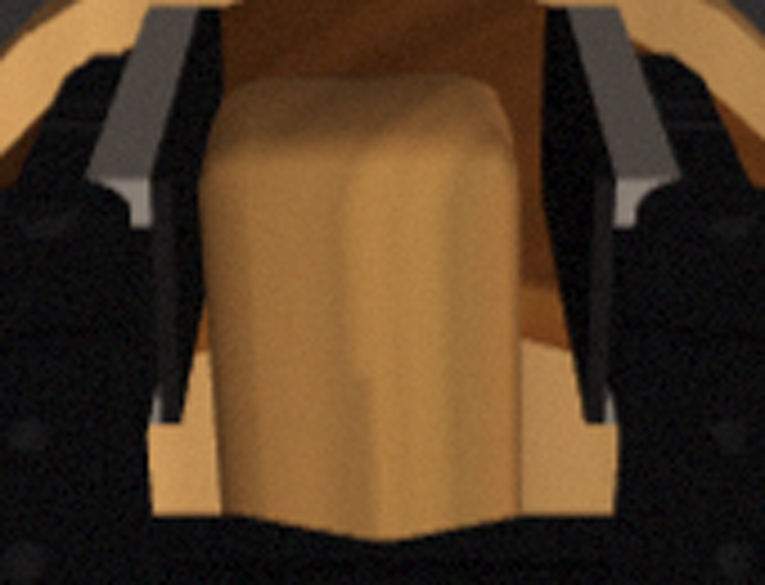

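View pics/w5c.png

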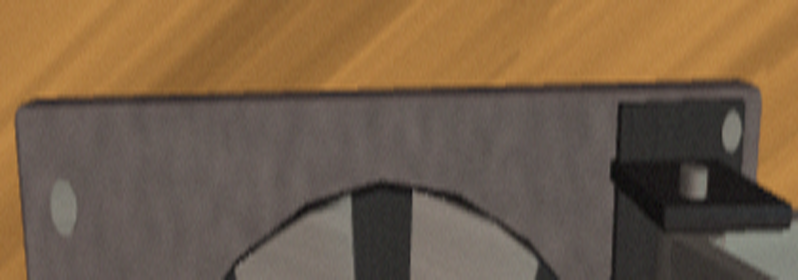

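Run:
```python
from h import *
a=unproj('wrist',(320,281.1),147);b=unproj('wrist',(322.2,354.4),147)
d=a-b; print('bar',a,b,'dir',np.arctan2(d[1],d[0])-np.pi/2, 'mid offset from axis', np.cross((d/np.linalg.norm(d))[:2],a[:2]-Q[:2]))
e1=unproj('wrist',(172.6,134.2),22);e2=unproj('wrist',(488.4,131),22); d=e2-e1
print('edge',np.arctan2(d[1],d[0]),e1,e2)
l=unproj('wrist',(130.5,136),22);r=unproj('wrist',(518.9,132),22);print(l,r,np.linalg.norm(l-r))
for P in ((140,140,22),(-140,140,22),(0,100,140)): print(P,jig(Q,P),proj('wrist',jig(Q,P)))
# scene lug
for th in (-.06,0,.06):
  print(th,[ (proj('scene',jig(Q,(-91*np.cos(th),-91*np.sin(th),z)))-[200,110])*3 for z in (124,56)])
print((proj('scene',jig(Q,(-105,0,55)))-[200,110])*3)
```

```text
bar [467.44264255  67.17052235 147.        ] [498.94826689  54.42610537 147.        ] dir 1.1864059782291965 mid offset from axis -0.8673644480018794
edge 1.1734021633954452 [385.22238357 -11.96234589  22.        ] [471.12904001 192.71134844  22.        ]
[374.55374896 -39.84679596  22.        ] [480.29006106 212.19456549  22.        ] 273.3221827421716
(140, 140, 22) [478.78820227 214.1245022   22.        ] [521.06311275 128.89627193]
(-140, 140, 22) [371.2754978  -44.41179773  22.        ] [122.43025388 134.27386712]
(0, 100, 140) [461.96560717  69.49739445 140.        ] [320.09133452 258.9314299 ]
-0.06 [array([217.06407753, 286.20508851]), array([223.88942192, 350.87820405])]
0 [array([220.27151043, 291.39024909]), array([226.94323727, 356.01774801])]
0.06 [array([223.94348667, 296.44451712]), array([230.43350748, 361.02505102])]
[209.33389398 364.21817556]<stdin>:3: DeprecationWarning: Arrays of 2-dimensional vectors are deprecated. Use arrays of 3-dimensional vectors instead. (deprecated in NumPy 2.0)
```

Request:
send_rows(rows="0 -0.0015 0 0; 0 -0.0015 0 0; 0 -0.0015 -0.03 0; 0 -0.0015 -0.065 0; 0 0 -0.09 0; 0.01 0.04 -0.093 0; 0.02 0.085 -0.093 0; 0.024 0.13 -0.093 0", hand=0.52)

```text
time_s: 6.8
position: [499.4, 197.9, 215.4]
eef_rot: [0.636, 3.075, 0.002]
contact_force: [-0.2, 0.1, 0.2]
opening: 44.7
```

```bash
python3 -c "
from h import *
go((160,116,215),(160,116,120),(40,116,120))
"
```

```text
t 6.8 jig pos [np.float64(132.9), np.float64(114.8), np.float64(215.4)] ty ang in jig -0.014 F [-0.2  0.1  0.2] open 44.7
(160, 116, 215) shift mm [ 1.6 27.1  0.4]
(160, 116, 120) shift mm [ 1.7 26.9 95.4]
(40, 116, 120) shift mm [  0.1 -93.1  95.2]
```

Request:
send_rows(rows="0.002 0.027 0 0; 0.002 0.030 0 0; 0.002 0.03 0.015 0; 0.002 0.03 0.04 0; 0.002 0.03 0.065 0; 0.002 0.03 0.09 0; 0.002 0.03 0.096 0; 0.002 0.03 0.096 0", hand=0)

```text
time_s: 7.6
position: [507.9, 223.8, 117.1]
eef_rot: [-0.636, -3.074, 0.003]
contact_force: [-0.2, 0.7, -0.0]
opening: -0.3
```

```bash
python3 -c "
from h import *
go((40,116,120))
import cv2
a=manip.snapshot('scene')[:,:,::-1]
cv2.imwrite('pics/s6.png',cv2.resize(a[110:310,200:440],None,fx=3,fy=3,interpolation=2))
a=manip.snapshot('top')[:,:,::-1]
cv2.imwrite('pics/t6.png',cv2.resize(a[110:310,190:430],None,fx=3.3,fy=3,interpolation=2))
"
```

```text
t 7.6 jig pos [np.float64(160.1), np.float64(116.8), np.float64(117.1)] ty ang in jig -0.014 F [-0.2  0.7 -0. ] open -0.3
(40, 116, 120) shift mm [  -2.5 -120.1   -2.7]
```

View pics/s6.png

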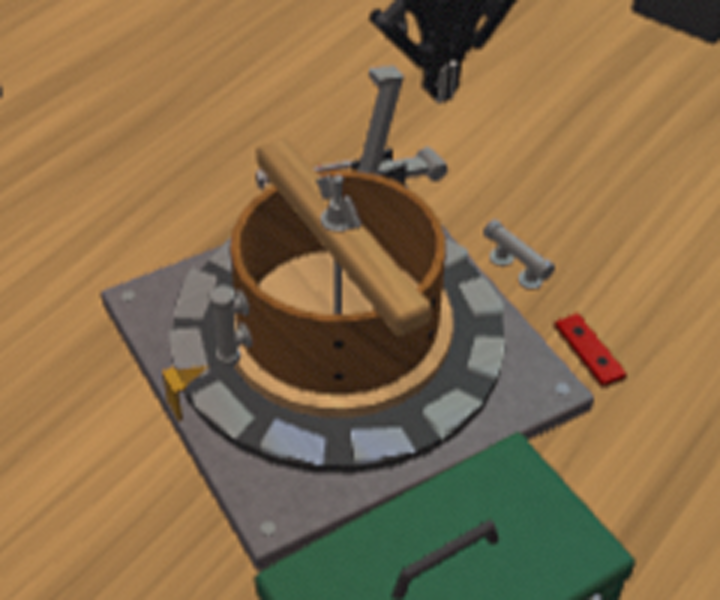

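View pics/t6.png

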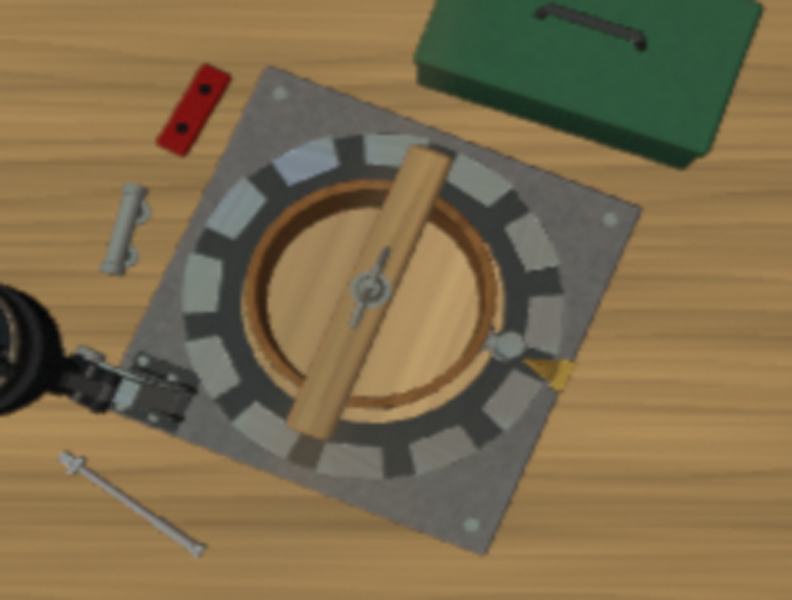

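Run:
```python
from h import *
T=lambda u,v:(190+u/3.3,110+v/3.)
ang=lambda d:np.arctan2(d[1],d[0])
a=unproj('top',T(311,432),150);b=unproj('top',T(432,152),150)
es=[]
for p,q in (((268,66),(640,208)),((103,405),(487,553))):
    d=unproj('top',T(*p),22)-unproj('top',T(*q),22); es.append(ang(d))
for p,q in (((487,553),(640,208)),((103,405),(268,66))):
    d=unproj('top',T(*p),22)-unproj('top',T(*q),22); es.append(ang(d)-np.pi/2)
print('bar',ang(a-b)-np.pi/2,'board',es,np.mean(es))
s=unproj('top',T(370,288),188); l=unproj('top',T(509,345),124); print('lug',ang(s-l), s)
```

```text
bar 1.207094510165709 board [np.float64(1.176476225213874), np.float64(1.179113688816276), np.float64(1.1833408446470637), np.float64(1.1784539371569056)] 1.17934617395853
lug 1.2094297386452557 [551.02037942  31.5574078  188.        ]
```

Request:
send_rows(rows="-0.002 -0.015 -0.003 0; -0.002 -0.03 -0.003 0; -0.002 -0.045 -0.003 0; -0.002 -0.06 -0.003 0; -0.002 -0.075 -0.003 0; -0.002 -0.09 -0.003 0; -0.002 -0.105 -0.003 0; -0.002 -0.118 -0.003 0")

```text
time_s: 8.5
position: [463.2, 114.2, 120.9]
eef_rot: [-0.636, -3.076, 0.001]
contact_force: [0.5, 0.2, 0.7]
opening: -0.1
```

```bash
python3 -c "
from h import *
go((40,116,120))
import cv2
a=manip.snapshot('scene')[:,:,::-1]
cv2.imwrite('pics/s7.png',cv2.resize(a[110:310,200:440],None,fx=3,fy=3,interpolation=2))
"
```

```text
t 8.5 jig pos [np.float64(41.7), np.float64(116.0), np.float64(120.9)] ty ang in jig -0.014 F [0.5 0.2 0.7] open -0.1
(40, 116, 120) shift mm [-0.  -1.7  0.9]
```

View pics/s7.png

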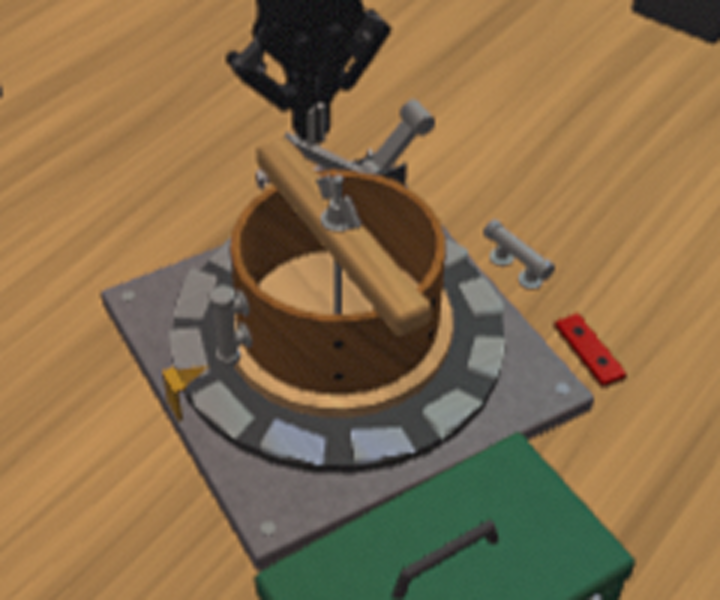

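Request:
send_rows(rows="0 0 0 0; 0 0 0 0; 0 0 -0.02 0; 0 0 -0.05 0; 0 0 -0.08 0; 0.03 0 -0.09 0; 0.07 0 -0.09 0; 0.12 0 -0.09 0")

```text
time_s: 9.35
position: [354.3, 164.0, 212.0]
eef_rot: [0.637, 3.075, 0.002]
contact_force: [-0.7, 1.2, -0.2]
opening: 0.0
```

```bash
python3 -c "
from h import *
go((40,116,120))
import cv2
a=manip.snapshot('scene')[:,:,::-1]
cv2.imwrite('pics/s8.png',cv2.resize(a[110:310,200:440],None,fx=3,fy=3,interpolation=2))
a=manip.snapshot('top')[:,:,::-1]
cv2.imwrite('pics/t8.png',cv2.resize(a[110:310,190:430],None,fx=3.3,fy=3,interpolation=2))
cv2.imwrite('pics/w8.png',manip.snapshot('wrist')[:,:,::-1])
"
```

```text
t 9.35 jig pos [np.float64(45.9), np.float64(235.7), np.float64(212.0)] ty ang in jig -0.014 F [-0.7  1.2 -0.2] open 0.0
(40, 116, 120) shift mm [-119.7   -4.3   92.1]
```

View pics/s8.png

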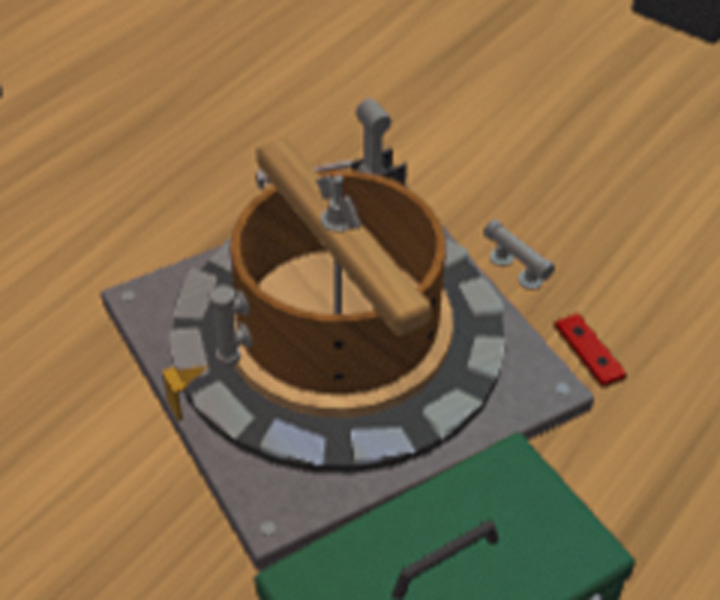

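View pics/t8.png

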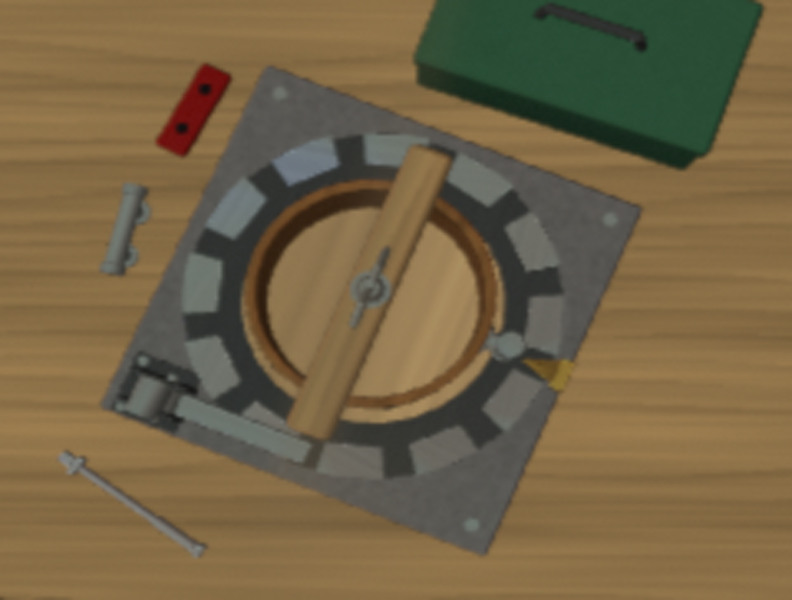

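View pics/w8.png

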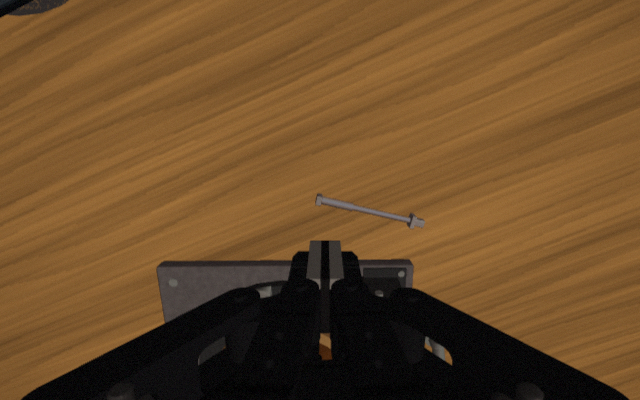

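Run:
```python
from h import *
import cv2
a=cv2.imread('pics/s8.png');b0=cv2.resize(cv2.imread('pics/scene0.png')[110:310,200:440],None,fx=3,fy=3,interpolation=2)
cv2.imwrite('pics/cmp.png',np.hstack([cv2.resize(x[70:220,300:440],None,fx=2.7,fy=2.7,interpolation=2) for x in (b0,a)]))
for f in (-.05,0,.05,.1,.15): print(f,(proj('scene',jig(Q,(96+60*np.sin(f),115,62+60*np.cos(f))))-[200,110])*3)
print((proj('scene',jig(Q,(96,115,62)))-[200,110])*3)
```

```text
-0.05 [369.69543058 117.46046872]
0 [372.98224437 116.22440057]
0.05 [376.2582467 115.140367 ]
0.1 [379.51421241 114.21091852]
0.15 [382.74104222 113.4381011 ]
[371.54329905 173.48186926]
```

View pics/cmp.png

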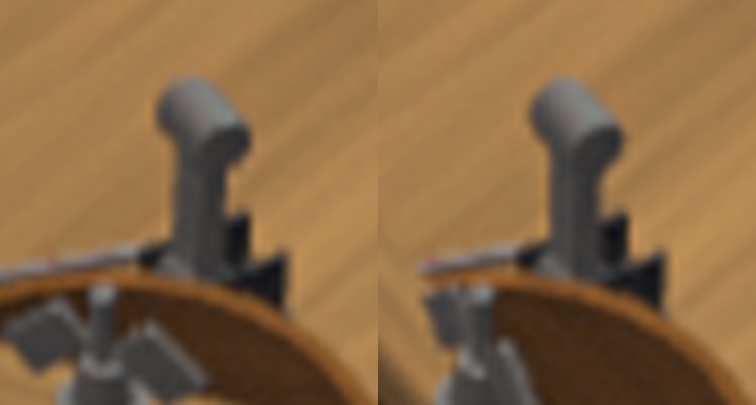

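Request:
send_rows(rows="-0.03 0 -0.02 0; -0.07 0 -0.03 0; -0.11 0 -0.03 0; -0.14 0 -0.03 0; -0.16 -0.01 -0.03 0; -0.175 -0.02 -0.03 0; -0.175 -0.025 -0.03 0; -0.175 -0.025 -0.03 0")

```text
time_s: 10.3
position: [505.1, 70.3, 240.9]
eef_rot: [-0.637, -3.075, 0.0]
contact_force: [-0.3, -0.0, 0.1]
opening: -0.2
```

```bash
python3 -c "
from h import *
go()
import cv2
p=manip.camera_params('wrist')
cv2.imwrite('pics/w9.png',manip.snapshot('wrist')[:,:,::-1])
for f in (0,.05,.1): print(f,[proj('wrist',jig(Q,(96-r*np.cos(f)+5*np.sin(f),115+s,62+r*np.sin(f)+0*5*np.cos(f)))).round(1) for r in (96,) for s in (-8,8)])
"
```

```text
t 10.3 jig pos [np.float64(17.3), np.float64(60.4), np.float64(240.9)] ty ang in jig -0.014 F [-0.3 -0.   0.1] open -0.2
0 [array([304. , 126.4]), array([303.4, 108.6])]
0.05 [array([304.1, 126.8]), array([303.5, 108.7])]
0.1 [array([304.4, 127.1]), array([303.9, 108.8])]
```

View pics/w9.png

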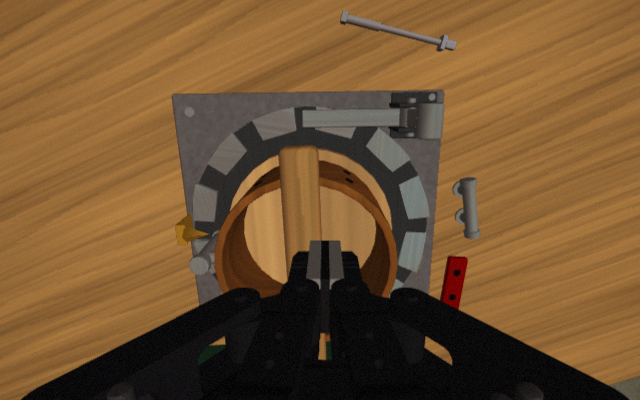

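Run:
```python
from h import *
ang=lambda d:np.arctan2(d[1],d[0])
import cv2
a=cv2.imread('pics/w9.png'); cv2.imwrite('pics/w9c.png',cv2.resize(a[85:285,165:455],None,fx=2.7,fy=2.7,interpolation=2))
```

```text
(no output)
```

View pics/w9c.png

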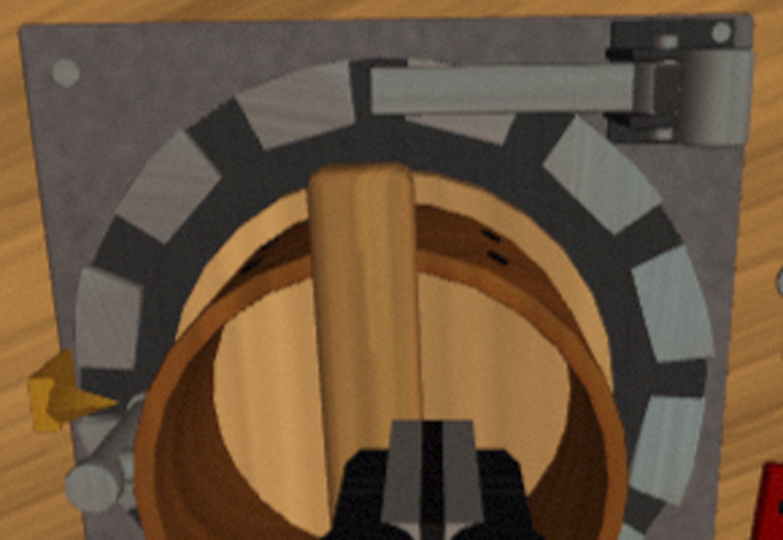

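Run:
```python
from h import *
ang=lambda d:np.arctan2(d[1],d[0]); T=lambda u,v:(165+u/2.7,85+v/2.7)
U=lambda u,v,z:unproj('wrist',T(u,v),z)
print(ang(U(310,185,147)-U(324,415,147))-np.pi/2, ang(U(411,185,147)-U(421,415,147))-np.pi/2)
print(ang(U(740,15,22)-U(40,25,22)))
o=manip.get_obs(); print(o['contact_force'],o['joint_velocities'].round(3))
print(manip.hand_in())
```

```text
1.1863264907557949 1.1993353277472094
1.1756919827370675
[ 0.32704635  0.02991252 -1.11924514] [ 0.018 -0.015 -0.008 -0.001  0.002  0.002]
the job is handed in; nothing more can be done
None
```

I threw the pawl over with the shut fingers. I then turned the shell back about 0.67 rad, with the hold-down bar caged between the half-closed fingers. Last I tipped the pawl back down, lifted clear and handed in at about 10.4 s of the 67 s allowed.

- **Turntable angle:** the pictures put it at +0.01 to +0.03 rad, inside the drop-in window of -0.045 to +0.05. Two wrist views gave 0.013 and about 0.017, and the coarser top view gave 0.029. I did not resolve that small disagreement.
- **Pawl:** the thumb lever stands upright at its computed down position, about 0.03 rad below where it started. In the last wrist picture the nose lies in its tooth gap.
- **Robot and bystanders:** the arm ended in free air with near-zero contact force. The parts box, spare lug, tension rod and spacer look unmoved in the last pictures.
- **Not tested:** I did not push the shell backwards to feel the pawl hold, or press on the nose. The gripper body would have come too close to the bar for pressing.

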